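# Clip the candle lantern into the snap hook

## Task

Hang the candle lantern on the counter stand: take it by its wooden grip and press the cross rod of its ring gently down through the sprung gate of the snap hook until the gate snaps shut behind it. Then, with the gate shut, pull the lantern gently but firmly up against the gate for about half a second to prove that it is locked, lower it so that it hangs in the hook, and let go. Never force the hook, keep the lantern upright, and leave everything else where it stands.

Things in the scene. Friction and masses are not known exactly. Their poses are not given: they have to be found in the camera images.
- lantern: Candle lantern, loose, 0.22 to 0.34 kg: clear candle jar (76 mm wide, 90 tall) in a dark wire carrier 91 mm wide, 241 mm tall in all. Two 5 mm wires at y = +-30 mm, a cross rod below and a wooden grip above make a closed ring over the jar, open inside 55 mm (y) by 56 mm (z). Origin: centre of the underside; z up, y along rod and grip. Same from both sides.
- lantern_grip (a point): Centre of the wooden grip block, 228 mm above the lantern's origin. The block is 18 mm (x) by 72 mm (y) by 26 mm (z); pinch it from above with the fingers closing along the lantern's x. Mind the wall cabinets: their fronts are at world x = 0.58 m, from 0.45 m height up, so keep wrist and arm on the robot's side of them.
- lantern_rod (a point): Middle of the straight cross rod (5 mm thick, 60 mm long, along the lantern's y), 156 mm above the lantern's origin, 72 mm below lantern_grip. The jar's rim is 66 mm below it. The hook must come in between rim and rod: bring the lantern in level from the nose side (stand's -x) with the rod 19 mm above hook_mouth, then press down.
- hook_stand: Steel stand fixed to the worktop, left of the lantern, turned at random. Foot (116 mm wide) and post (210 mm tall) lie 100 mm along +x from the origin; an arm clamped to the post reaches back at 171 to 189 mm height to an upright U-shaped snap hook of 8 mm bar in the stand's x-z plane, open at the top, 165 to 208 mm high. Origin: on the worktop below the hook's throat; z up.
- hook_seat (a point): Where the rod's axis nominally lies when it hangs at the bottom of the hook, 176 mm above the stand's origin; axes as the stand's. The arm is clamped by hand: hook and gate really sit up to 3.5 mm higher or lower than told (x and y are true), so feel for them. The rod must lie along the stand's y. The throat is 18 mm wide (x) between nose (-x side) and spine; 6.5 mm off its middle the rod touches.
- hook_mouth (a point): Nominal middle of the throat on the shut gate's axis, 25 mm above hook_seat (same height error). From the gate's real axis the rod's axis is 5 mm up when it touches the gate's top and 5 mm down when pulled against its underside. The rod slips off the gate's free end 15 to 23 mm down, then the gate snaps up over it. Nose top is 7 mm, hinge knuckle 6 mm above the gate's axis.
- hook_gate (a joint): Brass gate, a 5 mm bar hinged on the spine (13 mm along +x from hook_mouth), reaching 20 mm to the nose. 0 = shut (level); grows to 1.5 rad as its free end is pressed down into the throat; it cannot open upward and is rigid against a pull (about 10 N per mm or more). A spring shuts it: 5 to 9 N on the rod start to open it (over the lantern's weight), up to 15 N with rubbing. About 8 N up is a fair tug.
- honey_jar: Bystander: red-lidded honey jar, 65 mm wide, 100 mm tall. Origin: centre of its underside.
- spice_jar: Bystander: small glass spice jar with a green cap, 46 mm wide, 106 mm tall. Origin: centre of its underside.
- small_bowl: Bystander: small flowered bowl, 130 mm wide, 64 mm tall. Origin: centre of its underside.
- lemon: Bystander: yellow lemon, about 71x53x51 mm. Origin: centre of its underside.
- tuna_tin: Bystander: flat round tin, 86 mm wide, 40 mm tall. Origin: centre of its underside.
- mug_dots: Bystander: white mug with dark dots, 82x114 mm, 91 mm tall. Origin: centre of its underside.
There are look-alikes about, which are no part of the job. Leave any green look-alike of the hook_stand alone.

How it is judged (in metres and radians):
On the way, in this order (a step that is already met when the one before it is completed fails the run):
1. the ring's cross rod is in the hook's throat below the gate, and the gate has snapped shut above it (x of lantern_rod in the frame of hook_seat between -0.012 and 0.012 m and y of lantern_rod in the frame of hook_seat between -0.026 and 0.026 m and z of lantern_rod in the frame of hook_seat between -0.0065 and 0.0245 m and value of joint hook_gate below 0.08 rad and angle between lantern's own z axis and vertical below 0.4 rad), for 0.1 s.
2. the rod is pulled up against the underside of the shut gate with 3 to 20 N for 0.3 s (x of lantern_rod in the frame of hook_seat between -0.012 and 0.012 m and y of lantern_rod in the frame of hook_seat between -0.026 and 0.026 m and z of lantern_rod in the frame of hook_seat above -0.0065 m and z of lantern_rod in the frame of hook_seat above 0.015 m and value of joint hook_gate below 0.12 rad and contact force between lantern and hook_stand between 3 and 20 N), for 0.3 s.
At the end, for the whole second after the job is handed in: The lantern hangs at rest (under 60 mm/s) and upright (within 0.2 rad) by its cross rod at the bottom of the snap hook (rod within 6.5 mm of the nominal seat's height and inside the throat), the gate is shut (under 0.10 rad) and the lantern is released (x of lantern_rod in the frame of hook_seat between -0.012 and 0.012 m and y of lantern_rod in the frame of hook_seat between -0.026 and 0.026 m and z of lantern_rod in the frame of hook_seat between -0.0065 and 0.0065 m and value of joint hook_gate below 0.1 rad and angle between lantern's own z axis and vertical below 0.2 rad and linear speed of lantern below 0.06 m/s and contact force between lantern and the fingers below 0.1 N); the robot touches nothing.
It fails at once if the lantern and the hook stand push on each other with more than 25 N (contact force between lantern and hook_stand above 25 N).
It fails at once if the robot pushes on the hook stand or its gate with more than 8 N (contact force between any of the arm, the fingers and hook_stand above 8 N).
It fails at once if the lantern is tipped by more than 0.6 rad (angle between lantern's own z axis and vertical above 0.6 rad).
It fails at once if a bystander is moved by more than 30 mm (distance of any of honey_jar, spice_jar, small_bowl, lemon, tuna_tin, mug_dots from where it was at the start of the episode above 0.03 m).
It also fails if it takes over 72 s, if anything falls off the work surface, if the arm or the gripper's body presses on something with over 40 N, if the wrist force passes 120 N, or if a joint passes its speed limit or range.

## Robot

A 6-joint arm with a two-finger parallel gripper is mounted at the origin on a cart in front of the work surface, level with it; the furniture and walls round the work are solid. World frame = base frame: x ahead of the robot, y to its left, z up, the work surface at z = 0. Lengths are in mm, angles in rad, forces in N, time in s.
With the tool pointing down it reaches from about 350 to 975 mm from the base axis. Payload 7.1 kg.
Tool frame: the origin (TCP) lies between the finger pads; the fingertips stand 14 mm ahead of it and the grasp point (between the pads) lies 5 mm behind it; z points along the fingers, y is the direction in which the jaws open and shut (so a half turn about z gives the same grasp; the last joint's range is limited). The gripper opens to 88 mm and grips with 3 to 60 N. Pads are 20 mm wide; open, the fingers measure 115 mm over their backs; the gripper's body (75 mm by 178 mm) begins 61 mm behind the grasp point.
Start: joints at [-1.302, 0.423, 1.63, -0, 1.089, -0.019], TCP at [177.42, -599.272, 236.675] pointing down, gripper open.
Joint ranges: [-3, 3], [-0.9, 2.11], [0.09, 2.58], [-1.31, 4.45], [0.11, 2.69], [-2.54, 2.54]. Speed limits (rad/s): [2.39, 2.39, 3.01, 3.14, 3.14, 3.14].

## Interface

Orientations are given as a rotation vector (axis times angle).
In Python, from workcell import get_obs, get_image, calibration, close_job, regions_of, place_of gives the robot as it stands.
- The arm moves only by the tool move_arm, never from a script. Its argument "deltas" is a list of rows, each a list of 5 numbers: the closure in counts, from 0 (fully open) to 255 (shut), then the shift along the tool's x, y, z in m, then the turn about the tool's z in rad. In form: [[grip, x, y, z, roll], ...]. A call has 1 to 5 rows; each row is the pose to reach, as a shift and turn from the pose commanded when the call began, along the tool's axes at that moment; what a row does not reach only later rows make up. A row lasts 1/12 s, in which the tool goes at most 41.7 mm and 7.16 degrees, less where a joint would pass 70% of its speed; a pose out of reach is approached as far as the arm can. A call with a gripper value outside its range is refused whole. The fingers move at their own pace and stop on an object; the grip force is fixed at half the most. Time passes only in rows, so rows that repeat a pose let the fingers close. It gives the time, the measured TCP pose, the force and the opening at its end, in the units of the state.
- get_obs(): the state, without advancing time (a new reading comes with each control period).
- get_image(name): name is "scene" or "top" or "wrist"; returns the picture (400x640x3 uint8, blue, green, red); there is no depth.
- calibration(name): a dict with "intrinsics" (3x3 intrinsics, pixels), "world_to_cam" (4x4, takes a point from world to camera coordinates); the wrist camera has in their place "hand_eye" (4x4, takes a point from camera to tool coordinates, whose origin is the TCP and whose axes are the flange's). Camera axes: x right, y down, z forward; pixel columns grow to the right and rows downward; lengths in mm; the calibration is good to about 2 mm. The wrist camera is an equidistant fisheye: a pixel r from the principal point sees the ray r / f radians off the axis. A picture is of the moment at which its call begins: read the wrist's pose just before it. calibration takes no time and is no camera call.
- close_job(): hands the job in, once; it reports no verdict.
Trained networks look in the newest picture that a camera, given by its name, has taken for a name from the list of things; names that differ only in an ending like _2 or _b are one class to them, and where a whole thing is asked for, a point or a joint stands for the part that bears it (a point fixed in the world has none). Each returns a list of dicts, best first, with "conf" (0 to 1); they miss things now and then, are a little off and sometimes report something else, mostly with a low value. They report only what shows in the picture. A call takes as long as a camera call. They do not tell look-alikes from the thing itself.
- regions_of(camera, name): "region" (400x640 bool, what is visible of it).
- place_of(camera, name): "location" ([x, y, z] in mm, in world coordinates, good to about 4 mm: a listed point, or the origin of a listed thing).
The state is a dict: "t": time; "qpos": joint angles; "qvel": joint speeds; "joint_torque": joint torques, N m; "ee_pos": TCP position; "orientation": TCP orientation; "ft_force": force on the tool from outside, world axes, zero at the start; "moment": the same for the moment, N m; "width": finger opening in mm.
Only numpy, scipy, OpenCV 4.12 (cv2) and the standard library are available. Lean on these libraries where they do the work, as an engineer would, in place of code of your own. Each camera call takes 0.05 s, during which the arm holds its last target.

## Working session

There is one attempt and no reset: what is moved stays moved. The work goes in short steps, Python scripts to look and compute and a tool call to move; the robot and the scene stay as the last step left them, time stands still between calls to the robot, and variables do not carry over. Pictures are saved under pics/ and viewed, and the job is handed in when it is done.

Besides the shell and the picture viewer there is one more tool, called after "Emit:" by a JSON object that holds its "fn" and its "kwargs", one argument or row to a line. move_arm: Moves the arm, as the interface text tells. Its arguments: {"type":"object","properties":{"deltas":{"type":"array","items":{"type":"array","items":{"type":"number"}}}},"required":["deltas"]}

```bash
mkdir -p pics; ls; python3 - <<'E'
from workcell import *
import cv2,numpy as np
o=get_obs();print({k:np.round(v,3) for k,v in o.items()})
for c in("scene","top"):
    cv2.imwrite(f"pics/{c}0.png",get_image(c))
    for n in("lantern","lantern_grip","lantern_rod","hook_stand","hook_seat","hook_mouth","honey_jar","spice_jar","small_bowl","lemon","tuna_tin","mug_dots"):
        print(c,n,[(round(r["conf"],2),np.round(r["location"])) for r in place_of(c,n)])
print(get_obs()["t"])
for c in("scene","top","wrist"):print(calibration(c))
E
```

```text
pics
{'t': np.float64(0.0), 'qpos': array([-1.302,  0.424,  1.631,  0.   ,  1.089, -0.019]), 'qvel': array([-0.   ,  0.001,  0.001, -0.   ,  0.001,  0.002]), 'joint_torque': array([ 1.0000e-03, -5.4463e+01, -2.7367e+01,  6.5000e-02,  2.3000e-02,
       -0.0000e+00]), 'ee_pos': array([ 177.281, -598.778,  235.925]), 'orientation': array([-3.108, -0.45 ,  0.   ]), 'ft_force': array([-1.023,  0.061,  0.166]), 'moment': array([0.015, 0.012, 0.02 ]), 'width': np.float64(87.547)}
scene lantern [(0.94, array([ 414., -279.,    1.])), (0.5, array([516., 493.,   3.]))]
scene lantern_grip [(0.87, array([ 414., -279.,  229.]))]
scene lantern_rod [(0.64, array([ 411., -279.,  158.])), (0.49, array([517., 490.,   1.]))]
scene hook_stand [(0.9, array([444., 585.,  -2.])), (0.71, array([452., 217.,  -2.])), (0.37, array([455., 212., 205.]))]
scene hook_seat [(0.96, array([454., 216., 171.])), (0.81, array([440., 589., 175.]))]
scene hook_mouth [(0.69, array([444., 592., 197.])), (0.56, array([458., 215., 202.]))]
scene honey_jar [(0.7, array([698., 107.,   2.])), (0.59, array([ 413., -282.,   -3.]))
[... 1869 characters left out ...]
02],
       [ 3.49081160e-01, -7.57335200e-02, -9.34027183e-01,
         1.56975005e+03],
       [ 0.00000000e+00,  0.00000000e+00,  0.00000000e+00,
         1.00000000e+00]])}
{'intrinsics': array([[309.70691629,   0.        , 317.34079413],
       [  0.        , 309.70691629, 194.66173207],
       [  0.        ,   0.        ,   1.        ]]), 'hand_eye': array([[ 2.76709660e-04, -9.67562417e-01, -2.52631930e-01,
         6.90363812e+01],
       [ 9.99999922e-01,  3.39020583e-04, -2.03117384e-04,
        -1.08893169e-01],
       [ 2.82176171e-04, -2.52631854e-01,  9.67562436e-01,
        -1.48336473e+02],
       [ 0.00000000e+00,  0.00000000e+00,  0.00000000e+00,
         1.00000000e+00]])}
```

View pics/scene0.png

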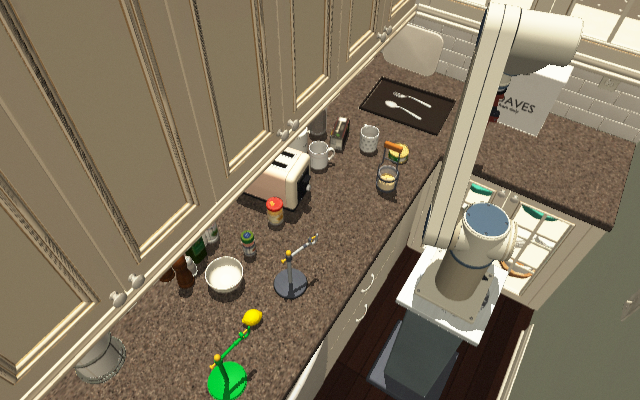

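View pics/top0.png

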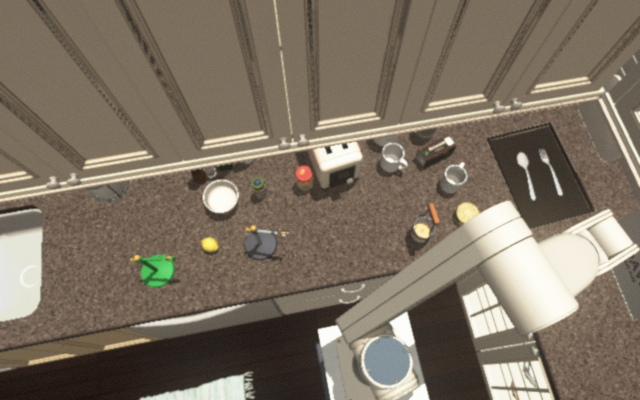

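The steel stand is at scene (290,280), with its hook at about (312,240), and the green look-alike is at (225,375). The lantern is at scene (388,175) with its grip at (397,148). I'll zoom in next to get the yaws.

```bash
python3 - <<'E'
import cv2,numpy as np
s=cv2.imread("pics/scene0.png");t=cv2.imread("pics/top0.png")
a=cv2.resize(s[220:310,260:340],None,fx=5,fy=5,interpolation=3)
b=cv2.resize(s[125:205,360:430],None,fx=5,fy=5,interpolation=3)
cv2.imwrite("pics/z1.png",np.hstack([a,cv2.resize(b,(390,450))]))
a=cv2.resize(t[210:270,235:305],None,fx=6,fy=6,interpolation=3)
b=cv2.resize(t[195:255,400:450],None,fx=6,fy=6,interpolation=3)
cv2.imwrite("pics/z2.png",np.hstack([a,b]))
E
```

```text
(no output)
```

View pics/z1.png

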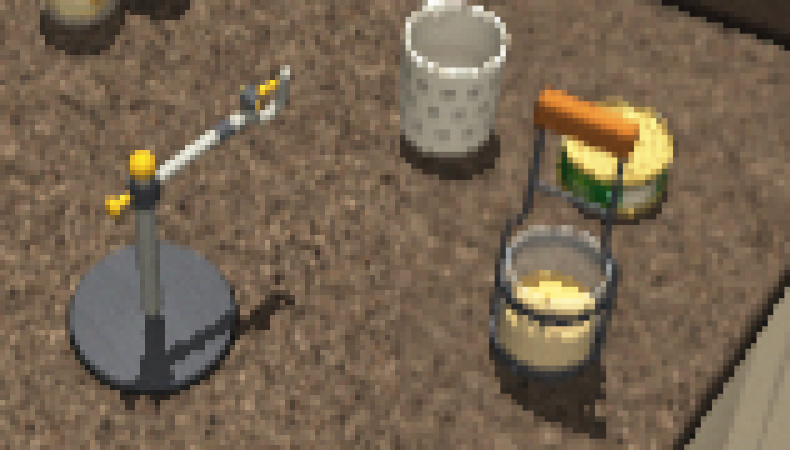

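View pics/z2.png

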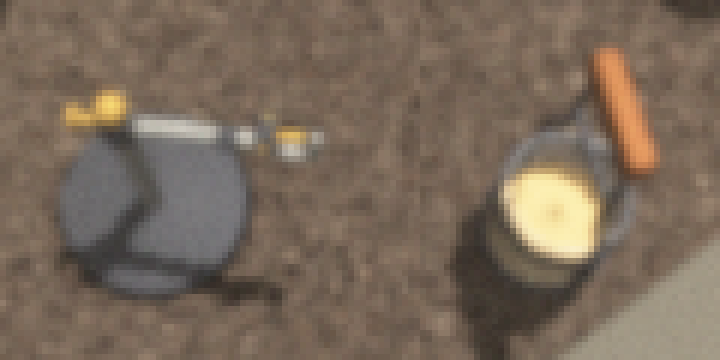

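```bash
cat > h.py <<'E'
import numpy as np,cv2
from workcell import *
from scipy.spatial.transform import Rotation as R
def bp(c,u,v,z):
    k=calibration(c);K=k["intrinsics"];T=k["world_to_cam"]
    d=T[:3,:3].T@np.linalg.solve(K,[u,v,1]);o=-T[:3,:3].T@T[:3,3]
    return (o+d*(z-o[2])/d[2])[:2]
def pr(c,p):
    k=calibration(c);q=k["world_to_cam"]@np.r_[p,1];q=k["intrinsics"]@q[:3];return q[:2]/q[2]
E
python3 - <<'E'
from h import *
S=lambda x,y:(260+x/5,220+y/5); T=lambda x,y:(235+x/6,210+y/6)
for n,c,p,z in [("foot","scene",S(152,312),10),("foot","top",T(155,205),8),("posttop","scene",S(142,152),212),("posttop","top",T(112,98),212),("hook","scene",S(268,95),185),("hook","top",T(292,142),190)]:
    print(n,c,bp(c,*p,z))
# grip ends
SB=lambda x,y:(360+(x-400)/5.57,125+y/5.625); TB=lambda x,y:(400+(x-420)/6,195+y/6)
for c,a,b in [("scene",SB(548,100),SB(632,143)),("top",TB(606,50),TB(642,168))]:
    A=bp(c,*a,237);B=bp(c,*b,237);print(c,A,B,(A+B)/2,np.hypot(*(A-B)),np.degrees(np.arctan2(*(A-B)[::-1])))
E
```

```text
foot scene [485.50020418 307.50620842]
foot top [484.76385986 308.54869231]
posttop scene [486.95504923 305.78874874]
posttop top [488.19682806 305.84185643]
hook scene [453.30754554 210.11499534]
hook top [451.53176492 214.22469801]
scene [ 440.14669451 -279.2005934 ] [ 374.3808437  -273.51625245] [ 407.26376911 -276.35842293] 66.0110510837258 -4.9399699116968465
top [ 446.40976593 -278.91353962] [ 377.11049505 -279.45426188] [ 411.76013049 -279.18390075] 69.30138039355639 0.44705340148791983
```

```bash
cat >> h.py <<'E'
def plan(frm,yaw,to,yaw_to,rowmm=40):
    """frm/to world mm, yaw deg of tool x; print the total in tool axes"""
    y=np.radians(yaw);d=np.subtract(to,frm)
    tx=np.array([np.cos(y),np.sin(y),0]);ty=np.array([np.sin(y),-np.cos(y),0])
    r=-np.radians((yaw_to-yaw+180)%360-180)
    print("dx %.4f dy %.4f dz %.4f roll %.4f  rows %.1f"%(d@tx/1e3,d@ty/1e3,-d[2]/1e3,r,max(np.linalg.norm(d)/rowmm,abs(r)/.12)))
def yaw():
    M=R.from_rotvec(get_obs()["orientation"]).as_matrix();return np.degrees(np.arctan2(M[1,0],M[0,0])),M
E
python3 - <<'E'
from h import *
print(yaw())
y=yaw()[0]
plan([177.4,-599.3,236.7],y,[410,-279,420],-2)
E
```

```text
(np.float64(16.487091119573567), array([[ 9.58883700e-01,  2.83799313e-01,  1.10136202e-05],
       [ 2.83799313e-01, -9.58883700e-01,  1.64195910e-05],
       [ 1.52206495e-05, -1.26188203e-05, -1.00000000e+00]]))
dx 0.3139 dy -0.2411 dz -0.1833 roll 0.3227  rows 10.9
```

Emit:
{"fn": "move_arm", "kwargs": {
  "deltas": [
    [0, 0.0, 0.0, -0.04, 0],
    [0, 0.015, -0.015, -0.075, 0.06],
    [0, 0.04, -0.035, -0.1, 0.12],
    [0, 0.07, -0.055, -0.12, 0.18],
    [0, 0.1, -0.077, -0.135, 0.24]
  ]
}}

```text
t: 1.72
ee_pos: [252.1, -496.8, 374.0]
orientation: [3.138, 0.068, 0.002]
ft_force: [0.4, -0.6, -0.3]
width: 87.6
```

```bash
python3 - <<'E'
from h import *
print(get_obs()["ee_pos"],yaw()[0])
s=np.radians(16.487);c,s=np.cos(s),np.sin(s)
p=np.array([177.4+100*c-77*s,-599.3+100*s+77*c,371.7])
print(p)
plan(p,16.487-np.degrees(.24),[410,-279,420],-2)
E
```

```text
[ 252.05606817 -496.77790229  374.00875507] 2.483922850953527
[ 251.43598544 -497.08614155  371.7       ]
dx 0.1688 dy -0.2103 dz -0.0483 roll 0.0827  rows 6.8
```

Emit:
{"fn": "move_arm", "kwargs": {
  "deltas": [
    [0, 0.024, -0.03, -0.007, 0.02],
    [0, 0.048, -0.06, -0.014, 0.04],
    [0, 0.072, -0.09, -0.021, 0.06],
    [0, 0.096, -0.12, -0.028, 0.083],
    [0, 0.12, -0.15, -0.035, 0.083]
  ]
}}

```text
t: 2.13
ee_pos: [364.8, -339.8, 407.3]
orientation: [3.141, -0.058, 0.001]
ft_force: [0.1, -0.3, 0.1]
width: 88.1
```

Emit:
{"fn": "move_arm", "kwargs": {
  "deltas": [
    [0, 0.017, -0.03, -0.007, 0],
    [0, 0.034, -0.058, -0.013, 0],
    [0, 0.034, -0.058, -0.013, 0]
  ]
}}

```text
t: 2.38
ee_pos: [402.7, -281.1, 421.2]
orientation: [-3.141, 0.049, -0.005]
ft_force: [-0.5, -0.6, 0.3]
width: 87.7
```

```bash
python3 - <<'E'
from h import *
print(get_obs()["ee_pos"],yaw()[0])
cv2.imwrite("pics/w1.png",get_image("wrist"))
for n in("lantern","lantern_grip","lantern_rod"):
    print(n,[(round(r["conf"],2),np.round(r["location"])) for r in place_of("wrist",n)])
E
```

```text
[ 402.68677872 -281.11204455  421.21158438] -1.7723711221781366
lantern [(0.72, array([ 415., -274.,   -3.]))]
lantern_grip [(0.55, array([ 411., -279.,  229.]))]
lantern_rod [(0.73, array([ 415., -280.,  157.])), (0.7, array([685., 424.,  -0.]))]
```

View pics/w1.png

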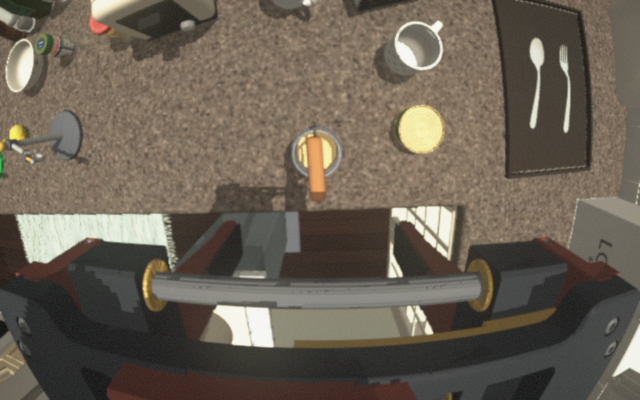

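The grip runs from (314,136) to (318,199), and the hook stand shows at (50,140) on the left.

```bash
cat >> h.py <<'E'
def wray(u,v,pose):
    k=calibration("wrist");K=k["intrinsics"];H=k["hand_eye"]
    a=np.array([u-K[0,2],v-K[1,2]]);r=np.hypot(*a);th=r/K[0,0]
    d=np.r_[a/r*np.sin(th),np.cos(th)] if r>0 else np.array([0,0,1.])
    p,M=pose
    return p+M@H[:3,3], M@(H[:3,:3]@d)
def wbp(u,v,z,pose):
    o,d=wray(u,v,pose);return (o+d*(z-o[2])/d[2])[:2]
def wpr(P,pose):
    k=calibration("wrist");K=k["intrinsics"];H=k["hand_eye"];p,M=pose
    q=H[:3,:3].T@(M.T@(np.asarray(P)-p)-H[:3,3]);r=np.hypot(q[0],q[1]);th=np.arctan2(r,q[2])
    return K[:2,2]+K[0,0]*th*q[:2]/r
def pose():
    o=get_obs();return o["ee_pos"],R.from_rotvec(o["orientation"]).as_matrix()
E
python3 - <<'E'
from h import *
P=pose();print(P[0],yaw()[0],get_obs()["t"])
img=get_image("wrist")
r=regions_of("wrist","lantern_grip");print([(x["conf"],x["region"].sum()) for x in r])
hsv=cv2.cvtColor(img,cv2.COLOR_BGR2HSV)
m=((hsv[...,0]<16)&(hsv[...,1]>140)&(hsv[...,2]>100)).astype(np.uint8);m[:110]=0;m[215:]=0;m[:,:290]=0;m[:,345:]=0
c=max(cv2.findContours(m,0,1)[0],key=cv2.contourArea);print(cv2.boundingRect(c),cv2.minAreaRect(c))
pts=c[:,0].astype(float)
W=np.array([wbp(u,v,239,P) for u,v in pts]).astype(np.float32)
print(cv2.minAreaRect(W), W.min(0),W.max(0))
vx,vy,_,_=cv2.fitLine(W,1,0,.01,.01).ravel();print(np.degrees(np.arctan2(vy,vx)))
E
```

```text
[ 399.72844102 -285.16160654  419.42229068] -2.0253643926660843 2.5833
[(0.62, np.int64(2611))]
(302, 134, 19, 63) ((311.43109130859375, 165.17242431640625), (62.36716079711914, 14.782095909118652), 85.2363510131836)
((415.16912841796875, -279.2295837402344), (68.14128112792969, 16.05307960510254), 2.2219812870025635) [ 381.25485 -287.8432 ] [ 449.25336 -270.15115]
2.4816706
```

```bash
python3 - <<'E'
from h import *
p,M=pose();print(p,yaw()[0])
plan(p,yaw()[0],[430,205,330],-2)
E
```

```text
[ 399.45914972 -285.58629701  419.27927878] -2.1072476683038555
dx 0.0125 dy -0.4914 dz 0.0893 roll -0.0019  rows 12.5
```

Emit:
{"fn": "move_arm", "kwargs": {
  "deltas": [
    [0, 0.001, -0.04, 0, 0],
    [0, 0.002, -0.08, 0, 0],
    [0, 0.003, -0.12, 0.005, 0],
    [0, 0.004, -0.16, 0.015, 0],
    [0, 0.005, -0.2, 0.025, 0]
  ]
}}

```text
t: 3.1
ee_pos: [411.8, -84.6, 394.5]
orientation: [3.141, -0.06, 0.001]
ft_force: [0.6, 0.8, -0.6]
width: 87.7
```

Emit:
{"fn": "move_arm", "kwargs": {
  "deltas": [
    [0, 0.001, -0.04, 0.01, 0],
    [0, 0.002, -0.08, 0.02, 0],
    [0, 0.003, -0.12, 0.03, 0],
    [0, 0.004, -0.16, 0.04, 0],
    [0, 0.005, -0.2, 0.05, 0]
  ]
}}

```text
t: 3.52
ee_pos: [424.2, 115.5, 344.2]
orientation: [3.141, -0.059, 0.0]
ft_force: [0.4, -0.5, 0.2]
width: 88.2
```

Emit:
{"fn": "move_arm", "kwargs": {
  "deltas": [
    [0, 0.001, -0.04, 0.007, 0],
    [0, 0.0025, -0.08, 0.014, 0],
    [0, 0.0025, -0.091, 0.014, 0],
    [0, 0.0025, -0.091, 0.014, 0],
    [0, 0.0025, -0.091, 0.014, 0]
  ]
}}

```text
t: 3.93
ee_pos: [430.1, 204.8, 330.3]
orientation: [3.14, -0.055, -0.001]
ft_force: [0.1, -0.6, 0.5]
width: 87.8
```

```bash
python3 - <<'E'
from h import *
print(get_obs()["ee_pos"],yaw()[0])
P=pose();im=get_image("wrist");cv2.imwrite("pics/w2.png",im);np.savez("w2.npz",p=P[0],M=P[1])
for n in("hook_stand","hook_seat","hook_mouth"):
    print(n,[(round(r["conf"],2),np.round(r["location"],1)) for r in place_of("wrist",n)])
cv2.imwrite("pics/w2z.png",cv2.resize(im[60:260,200:440],None,fx=3,fy=3,interpolation=2))
E
```

```text
[430.06313511 204.79376439 330.31262984] -1.9985979467192923
hook_stand []
hook_seat [(0.93, array([455.8, 215.5, 170.6])), (0.75, array([443.3, 593.3, 175.5]))]
hook_mouth [(0.91, array([439.2, 591.4, 197.9])), (0.67, array([455. , 213.1, 198.8]))]
```

View pics/w2.png

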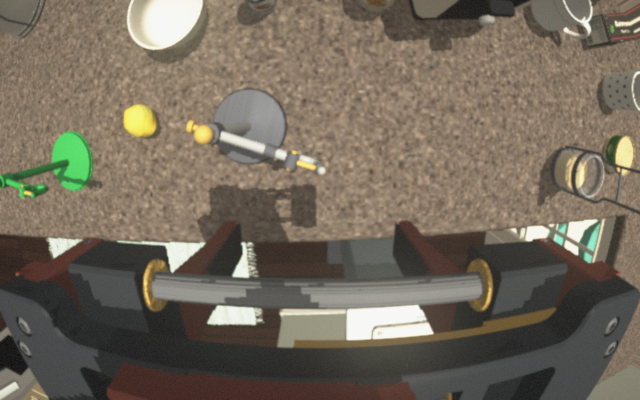

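View pics/w2z.png

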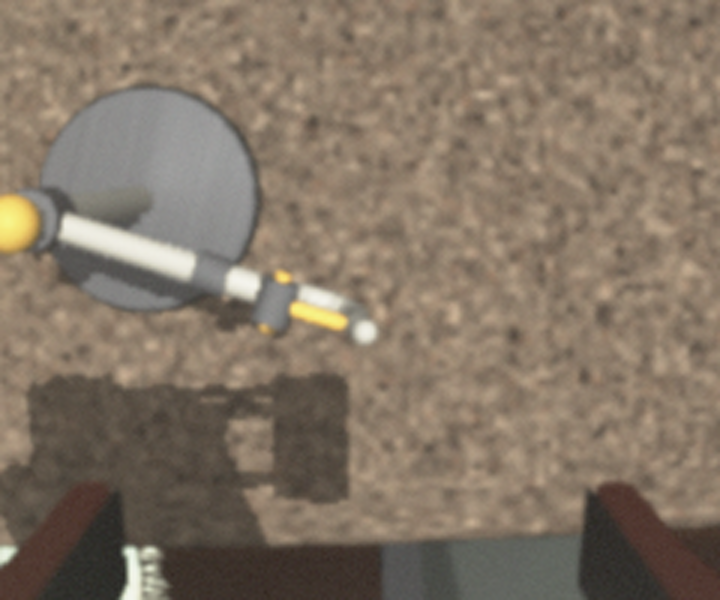

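The nose tip is at wrist pixel (321,170), the hinge knuckle at (292,161), the post knob at (204,134), and the foot disc is centred near (250,126).

```bash
cat > m.py <<'E'
from h import *
f=np.load("w2.npz");P=(f["p"],f["M"])
Z=lambda x,y:(200+(x+.5)/3-.5,60+(y+.5)/3-.5)
n=wbp(*Z(364,331),205,P);k=wbp(*Z(275,304),203,P);b=wbp(*Z(12,223),210,P)
g1=wbp(*Z(292,309),202,P);g2=wbp(*Z(345,323),202,P)
print("nose",n,"knuckle",k,"sep",np.hypot(*(n-k)),"post",b)
im=cv2.imread("pics/w2.png")
a=lambda p,q:np.degrees(np.arctan2(*(q-p)[::-1]))
print("yaw nose-knuckle",a(n,k),"nose-post",a(n,b),"gate",a(g2,g1),"k-post",a(k,b))
# arm edges line: (65,228)-(195,265)
A=wbp(*Z(62,228),184,P);B=wbp(*Z(195,266),184,P);C=wbp(*Z(245,281),184,P);print("arm",A,B,a(B,A),a(C,A))
# foot ellipse in world at z=~10
pts=[(150,86),(258,190),(41,190),(150,310),(228,118),(75,118),(230,262)]
W=np.array([wbp(*Z(*p),9,P) for p in pts])
s=np.linalg.lstsq(np.c_[2*W,np.ones(len(W))],(W**2).sum(1),rcond=None)[0];print("foot",s[:2],np.sqrt(s[2]+s[0]**2+s[1]**2))
E
python3 m.py
```

```text
nose [450.19979169 200.93756807] knuckle [459.0599326  227.32741402] sep 27.837493894897477 post [488.92376418 305.5373705 ]
yaw nose-knuckle 71.44101086734014 nose-post 69.68490538330806 gate 72.86174702496393 k-post 69.1010528120903
arm [484.91453297 297.95889376] [469.78180573 254.21749239] 70.91648287310153 70.81617374398331
foot [489.24428356 308.16558746] 57.146522090644574
```

```bash
python3 - <<'E'
from h import *
plan([430.1,204.8,330.3],-2,[405,-279,340],1)
E
```

```text
dx -0.0082 dy 0.4844 dz -0.0097 roll -0.0524  rows 12.1
```

Emit:
{"fn": "move_arm", "kwargs": {
  "deltas": [
    [0, 0, 0.04, -0.01, 0],
    [0, -0.001, 0.08, -0.01, 0],
    [0, -0.002, 0.12, -0.01, 0],
    [0, -0.003, 0.16, -0.01, 0],
    [0, -0.004, 0.2, -0.01, 0]
  ]
}}

```text
t: 4.55
ee_pos: [418.1, 3.2, 341.2]
orientation: [3.141, -0.057, 0.002]
ft_force: [0.6, 0.4, 0.2]
width: 87.9
```

Emit:
{"fn": "move_arm", "kwargs": {
  "deltas": [
    [0, 0, 0.04, 0, 0],
    [0, -0.001, 0.08, 0, 0],
    [0, -0.002, 0.12, 0, 0],
    [0, -0.003, 0.16, 0, 0],
    [0, -0.004, 0.2, 0, 0]
  ]
}}

```text
t: 4.97
ee_pos: [406.5, -196.8, 341.3]
orientation: [3.14, -0.059, 0.002]
ft_force: [1.9, 0.7, 0.5]
width: 87.7
```

Emit:
{"fn": "move_arm", "kwargs": {
  "deltas": [
    [0, 0, 0.04, 0, -0.03],
    [0, 0, 0.07, 0, -0.052],
    [0, 0, 0.084, 0, -0.052],
    [0, 0, 0.084, 0, -0.052],
    [0, 0, 0.084, 0, -0.052]
  ]
}}

```text
t: 5.38
ee_pos: [404.1, -278.1, 340.6]
orientation: [-3.141, -0.021, 0.0]
ft_force: [0.2, 0.1, 0.2]
width: 87.7
```

```bash
python3 - <<'E'
from h import *
P=pose();print(P[0],yaw()[0],get_obs()["t"])
img=get_image("wrist");cv2.imwrite("pics/w3.png",img)
hsv=cv2.cvtColor(img,cv2.COLOR_BGR2HSV)
m=((hsv[...,0]<18)&(hsv[...,1]>130)&(hsv[...,2]>60)).astype(np.uint8);m[:80]=0;m[235:]=0;m[:,:280]=0;m[:,360:]=0
c=max(cv2.findContours(m,0,1)[0],key=cv2.contourArea);print(cv2.boundingRect(c),cv2.minAreaRect(c))
W=np.array([wbp(u,v,240,P) for u,v in c[:,0].astype(float)]).astype(np.float32)
print(cv2.minAreaRect(W), W.min(0),W.max(0))
print([(round(r["conf"],2),np.round(r["location"],1)) for r in place_of("wrist","lantern_grip")])
cv2.imwrite("pics/w3z.png",cv2.resize(img[60:260,200:440],None,fx=3,fy=3,interpolation=2))
E
```

```text
[ 404.13486747 -278.14360416  340.59225327] 0.7789896236805446 5.3833
(309, 144, 21, 84) ((318.9999694824219, 185.49996948242188), (19.999996185302734, 82.99998474121094), 0.0)
((414.80596923828125, -279.0431213378906), (70.82156372070312, 16.570709228515625), 1.3542993068695068) [ 379.39178 -288.01343] [ 450.2232 -270.5339]
[(0.97, array([ 414.1, -280.4,  231.8]))]
```

View pics/w3z.png

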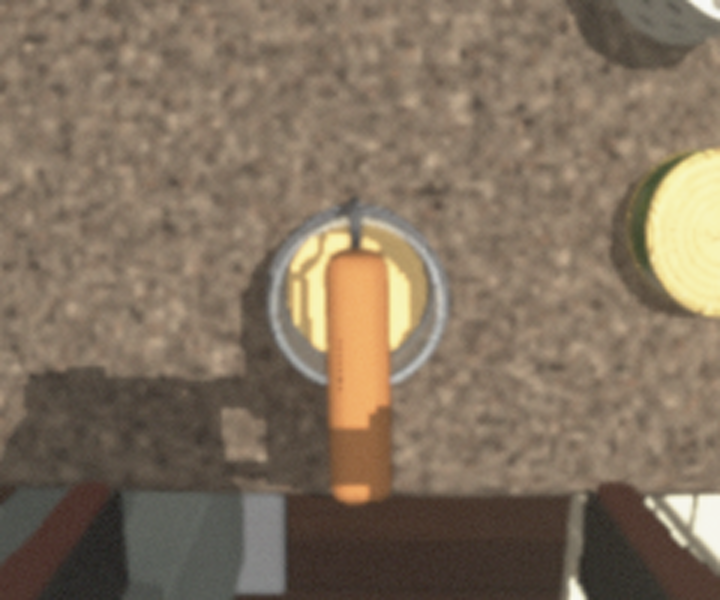

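The grip is centred in view at wrist pixel (319,185), and measures 71x17 mm at (415,-279). I'll descend and pinch it.

Emit:
{"fn": "move_arm", "kwargs": {
  "deltas": [
    [0, 0.005, 0.001, 0.03, -0.005],
    [0, 0.0105, 0.001, 0.06, -0.005],
    [0, 0.0105, 0.001, 0.085, -0.005],
    [0, 0.0105, 0.001, 0.105, -0.005],
    [0, 0.0105, 0.001, 0.116, -0.005]
  ]
}}

```text
t: 5.9
ee_pos: [414.7, -276.3, 222.6]
orientation: [-3.139, -0.037, 0.004]
ft_force: [0.2, -0.2, -0.6]
width: 87.5
```

Emit:
{"fn": "move_arm", "kwargs": {
  "deltas": [
    [0, 0, 0, 0, 0],
    [200, 0, 0, 0, 0],
    [255, 0, 0, 0, 0],
    [255, 0, 0, 0, 0],
    [255, 0, 0, 0, 0]
  ]
}}

```text
t: 6.32
ee_pos: [416.0, -279.0, 225.9]
orientation: [3.14, 0.034, 0.003]
ft_force: [-0.0, -0.6, 0.7]
width: 64.7
```

Emit:
{"fn": "move_arm", "kwargs": {
  "deltas": [
    [255, 0, 0, 0, 0],
    [255, 0, 0, 0, 0],
    [255, 0, 0, 0, 0],
    [255, 0, 0, 0, 0],
    [255, 0, 0, 0, 0]
  ]
}}

```text
t: 6.73
ee_pos: [415.4, -278.8, 224.7]
orientation: [3.141, 0.034, 0.0]
ft_force: [0.3, -0.3, -0.4]
width: 31.0
```

Emit:
{"fn": "move_arm", "kwargs": {
  "deltas": [
    [255, 0, 0, 0, 0],
    [255, 0, 0, 0, 0],
    [255, 0, 0, 0, 0],
    [255, 0, 0, 0, 0],
    [255, 0, 0, 0, 0]
  ]
}}

```text
t: 7.15
ee_pos: [415.4, -278.6, 224.6]
orientation: [-3.141, -0.034, 0.0]
ft_force: [-0.1, -0.8, -0.8]
width: 17.7
```

Emit:
{"fn": "move_arm", "kwargs": {
  "deltas": [
    [255, 0, 0, -0.005, 0],
    [255, 0, 0, -0.015, 0],
    [255, 0, 0, -0.025, 0],
    [255, 0, 0, -0.03, 0],
    [255, 0, 0, -0.03, 0]
  ]
}}

```text
t: 7.57
ee_pos: [416.3, -279.4, 256.6]
orientation: [3.139, 0.034, 0.004]
ft_force: [0.1, -0.3, -2.4]
width: 18.0
```

```bash
python3 - <<'E'
from h import *
o=get_obs();print(o["t"],o["ee_pos"],yaw()[0],o["ft_force"],o["moment"],o["width"])
img=get_image("scene");cv2.imwrite("pics/s4.png",cv2.resize(img[110:220,330:450],None,fx=5,fy=5,interpolation=2))
E
```

```text
7.5667 [ 416.30624059 -279.35022243  256.63364061] 1.252032660067053 [ 0.12112795 -0.32031719 -2.41626786] [ 0.0557791  -0.00871494  0.03026894] 18.01430042161323
```

View pics/s4.png

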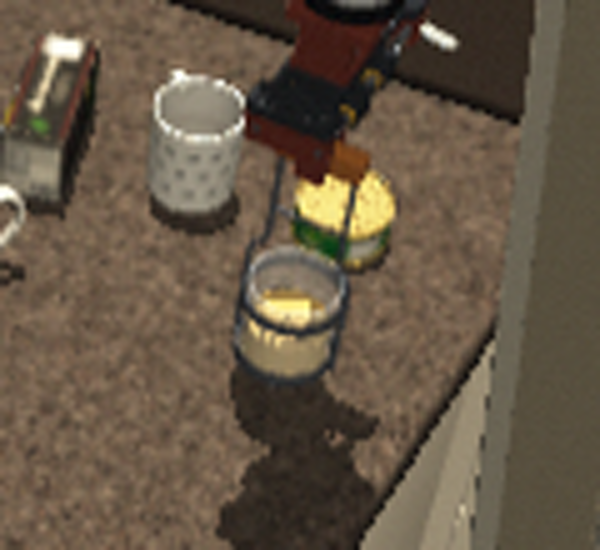

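```bash
python3 - <<'E'
from h import *
o=get_obs();print(o["ee_pos"],yaw()[0])
plan([415.6,-279,254.6],1.25,[412,85,288.6],-19.3)
plan([412,85,288.6],-19.3,[454.9,213.3,288.6],-19.3)
E
```

```text
[ 415.91345551 -279.05149854  255.79413396] 1.2500685626844459
dx 0.0043 dy -0.3640 dz -0.0340 roll 0.3587  rows 9.1
dx -0.0019 dy -0.1353 dz -0.0000 roll -0.0000  rows 3.4
```

Emit:
{"fn": "move_arm", "kwargs": {
  "deltas": [
    [255, 0, -0.01, -0.01, 0],
    [255, 0, -0.03, -0.02, 0],
    [255, 0.001, -0.06, -0.03, 0],
    [255, 0.002, -0.09, -0.034, 0],
    [255, 0.002, -0.12, -0.034, 0]
  ]
}}

```text
t: 8.03
ee_pos: [414.9, -157.3, 290.0]
orientation: [3.141, 0.033, 0.003]
ft_force: [0.5, -0.2, -2.6]
width: 17.9
```

Emit:
{"fn": "move_arm", "kwargs": {
  "deltas": [
    [255, 0, -0.03, 0, 0],
    [255, 0, -0.06, 0, 0],
    [255, 0.001, -0.09, 0, 0],
    [255, 0.002, -0.12, 0, 0],
    [255, 0.002, -0.15, 0, 0]
  ]
}}

```text
t: 8.45
ee_pos: [412.8, -6.8, 289.1]
orientation: [-3.141, -0.034, -0.0]
ft_force: [0.1, 0.3, -3.1]
width: 17.8
```

Emit:
{"fn": "move_arm", "kwargs": {
  "deltas": [
    [255, 0, -0.03, 0, 0.07],
    [255, 0, -0.06, 0, 0.14],
    [255, 0, -0.08, 0, 0.21],
    [255, 0, -0.09, 0, 0.28],
    [255, 0, -0.094, 0, 0.359]
  ]
}}

```text
t: 8.87
ee_pos: [410.6, 87.3, 289.0]
orientation: [-3.096, 0.529, 0.001]
ft_force: [-0.5, 0.0, -2.1]
width: 17.9
```

Emit:
{"fn": "move_arm", "kwargs": {
  "deltas": [
    [255, 0, 0, 0, 0],
    [255, 0, 0, 0, 0],
    [255, 0, 0, 0, 0],
    [255, 0, 0, 0, 0]
  ]
}}

```text
t: 9.2
ee_pos: [411.3, 84.9, 288.7]
orientation: [3.097, -0.526, -0.0]
ft_force: [-0.2, -0.7, -2.5]
width: 18.0
```

```bash
python3 - <<'E'
from h import *
o=get_obs();print(o["t"],o["ee_pos"],yaw()[0],o["ft_force"],o["moment"],o["width"])
P=pose();im=get_image("wrist");cv2.imwrite("pics/w5.png",im);np.savez("w5.npz",p=P[0],M=P[1])
img=get_image("scene");cv2.imwrite("pics/s5.png",cv2.resize(img[180:320,260:400],None,fx=4,fy=4,interpolation=2))
o=get_obs();print(o["t"],o["ee_pos"],yaw()[0])
plan(o["ee_pos"],yaw()[0],[454.9,213.3,288.6],-19.3)
for n in("hook_seat","hook_mouth"):
    print(n,[(round(r["conf"],2),np.round(r["location"],1)) for r in place_of("wrist",n)])
E
```

```text
9.2 [411.32159768  84.92395534 288.74470423] -19.27171283156077 [-0.24611271 -0.70244258 -2.53134426] [ 0.05833456 -0.0551844   0.03884818] 17.960638327933744
9.3 [411.44194191  84.8659776  288.7064517 ] -19.321235422902312
dx -0.0015 dy -0.1356 dz 0.0001 roll -0.0004  rows 3.4
hook_seat [(0.88, array([444.9, 590.9, 174.7])), (0.64, array([454.8, 212.6, 174.1]))]
hook_mouth [(0.68, array([454. , 212.2, 199.8]))]
```

View pics/w5.png

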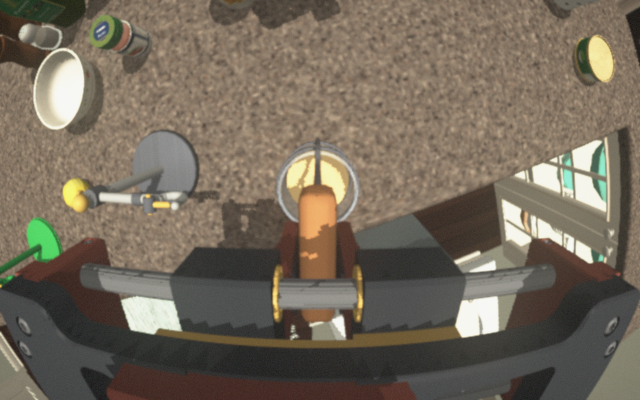

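View pics/s5.png

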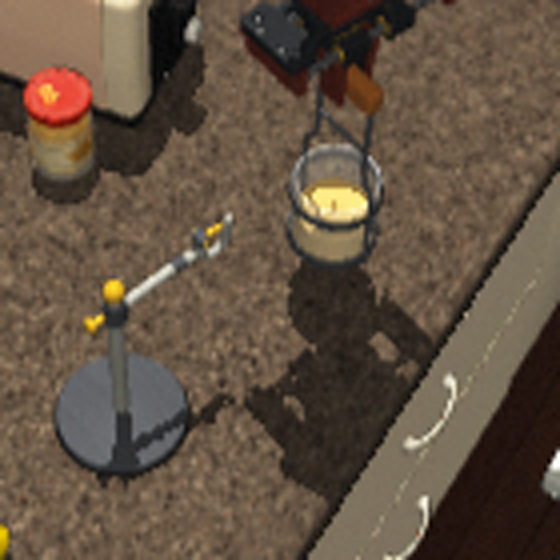

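The lantern is upright in the gripper. In the wrist view the hook lies level, with the nose at about (182,197) and the knuckle at about (148,201). I'll re-measure it from this second viewpoint.

```bash
python3 - <<'E'
import cv2
im=cv2.imread("pics/w5.png");cv2.imwrite("pics/w5z.png",cv2.resize(im[150:230,50:210],None,fx=5,fy=5,interpolation=2))
E
```

```text
(no output)
```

View pics/w5z.png

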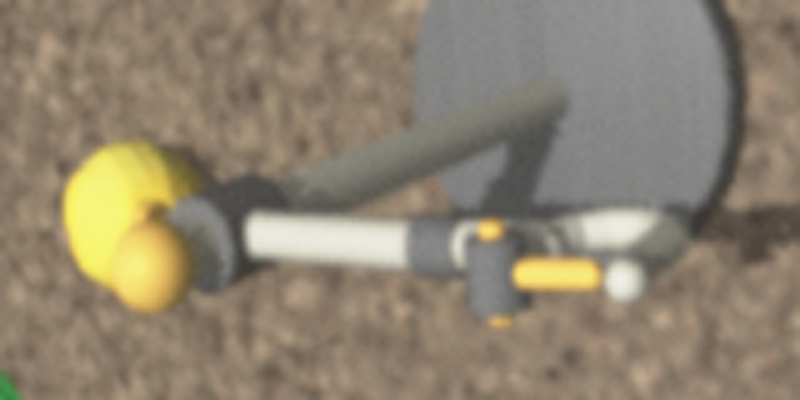

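```bash
python3 - <<'E'
from h import *
f=np.load("w5.npz");P=(f["p"],f["M"])
Z=lambda x,y:(50+(x+.5)/5-.5,150+(y+.5)/5-.5)
for dz in(-3.5,0,3.5):
    n=wbp(*Z(625,279),206+dz,P);k=wbp(*Z(495,277),202+dz,P);b=wbp(*Z(152,265),214,P);B=wbp(*Z(152,265),208,P)
    print(dz,n,k,np.hypot(*(n-k)),np.degrees(np.arctan2(*(k-n)[::-1])),b,B, "mid from nose",n+13*np.array([.3305,.9438]))
f=np.load("w2.npz");P2=(f["p"],f["M"])
# triangulate nose, post knob, knuckle
Y=lambda x,y:(200+(x+.5)/3-.5,60+(y+.5)/3-.5)
for nm,a,c in[("nose",Z(625,279),Y(364,331)),("knob",Z(152,265),Y(12,223)),("knuckle",Z(495,275),Y(275,304))]:
    o1,d1=wray(*a,P);o2,d2=wray(*c,P2)
    s=np.linalg.lstsq(np.c_[d1,-d2],o2-o1,rcond=None)[0]
    p,q=o1+d1*s[0],o2+d2*s[1];print(nm,(p+q)/2,p-q)
E
```

```text
-3.5 [449.80205676 200.60724512] [458.39115862 228.65843415] 29.33669845665398 72.97573344952258 [487.96923973 295.50310834] [488.27810334 301.76697313] mid from nose [454.09855676 212.87664512]
0 [450.20019877 198.54836655] [458.65661888 226.22255044] 28.93737194077315 73.00838239452214 [487.96923973 295.50310834] [488.27810334 301.76697313] mid from nose [454.49669877 210.81776655]
3.5 [450.59834078 196.48948798] [458.92207914 223.78666673] 28.538055084045535 73.04194502710163 [487.96923973 295.50310834] [488.27810334 301.76697313] mid from nose [454.89484078 208.75888798]
nose [449.6515848  200.95971191 201.93139937] [ 0.1681766  -0.01836498 -0.02993412]
knob [488.56687793 308.95741531 201.12675898] [ 0.13068446 -0.01765166 -0.01170065]
knuckle [458.65948454 227.64745918 199.74269022] [ 0.30904864 -0.03610789 -0.04811218]
```

```bash
python3 - <<'E'
from h import *
plan([411.44,84.87,288.7],-19.3,[454.5,213.7,289],-19.3)
E
```

```text
dx -0.0019 dy -0.1358 dz -0.0003 roll -0.0000  rows 3.4
```

Emit:
{"fn": "move_arm", "kwargs": {
  "deltas": [
    [255, 0, -0.01, 0, 0],
    [255, -0.001, -0.03, 0, 0],
    [255, -0.002, -0.05, 0, 0],
    [255, -0.002, -0.07, 0, 0],
    [255, -0.002, -0.085, 0, 0]
  ]
}}

```text
t: 9.82
ee_pos: [438.5, 168.0, 288.8]
orientation: [-3.096, 0.527, -0.001]
ft_force: [-0.5, 0.9, -3.0]
width: 17.9
```

Emit:
{"fn": "move_arm", "kwargs": {
  "deltas": [
    [255, 0, -0.01, 0, 0],
    [255, 0, -0.022, 0, 0],
    [255, 0, -0.034, 0, 0],
    [255, 0, -0.044, 0, 0],
    [255, 0, -0.05, 0, 0]
  ]
}}

```text
t: 10.23
ee_pos: [454.7, 214.5, 288.7]
orientation: [-3.097, 0.527, -0.0]
ft_force: [-0.2, -1.0, -1.9]
width: 17.9
```

Emit:
{"fn": "move_arm", "kwargs": {
  "deltas": [
    [255, 0, -0.001, 0, 0],
    [255, 0, -0.001, 0, 0],
    [255, 0, -0.001, 0, 0]
  ]
}}

```text
t: 10.48
ee_pos: [454.4, 214.0, 288.6]
orientation: [3.097, -0.527, -0.001]
ft_force: [0.3, 0.7, -3.2]
width: 17.8
```

```bash
python3 - <<'E'
from h import *
o=get_obs();print(o["t"],o["ee_pos"],yaw()[0],o["ft_force"],o["width"])
P=pose();im=get_image("wrist");cv2.imwrite("pics/w6.png",cv2.resize(im[130:330,200:440],None,fx=3,fy=3,interpolation=2))
img=get_image("scene");t=get_image("top")
cv2.imwrite("pics/s6.png",np.hstack([cv2.resize(img[200:320,250:350],None,fx=4,fy=4,interpolation=2),cv2.resize(t[180:300,230:330],None,fx=4,fy=4,interpolation=2)]))
for i in range(3):
  o=get_obs();print(o["ee_pos"],o["ft_force"])
E
```

```text
10.4833 [454.35075951 213.95108228 288.57460416] -19.32473522176045 [ 0.31576886  0.69175013 -3.20773026] 17.761228790519457
[454.45908224 213.83264538 288.73695765] [-0.60639027 -0.2428819  -1.80300581]
[454.45908224 213.83264538 288.73695765] [-0.60639027 -0.2428819  -1.80300581]
[454.45908224 213.83264538 288.73695765] [-0.60639027 -0.2428819  -1.80300581]
```

View pics/w6.png

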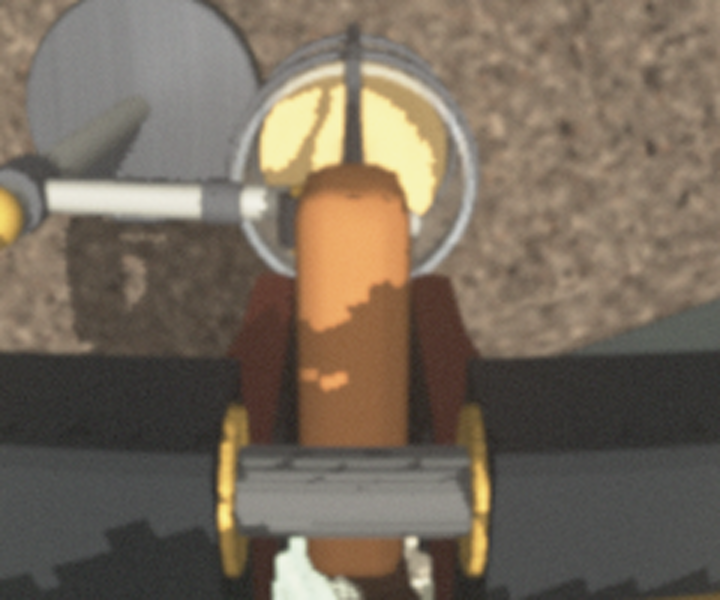

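View pics/s6.png

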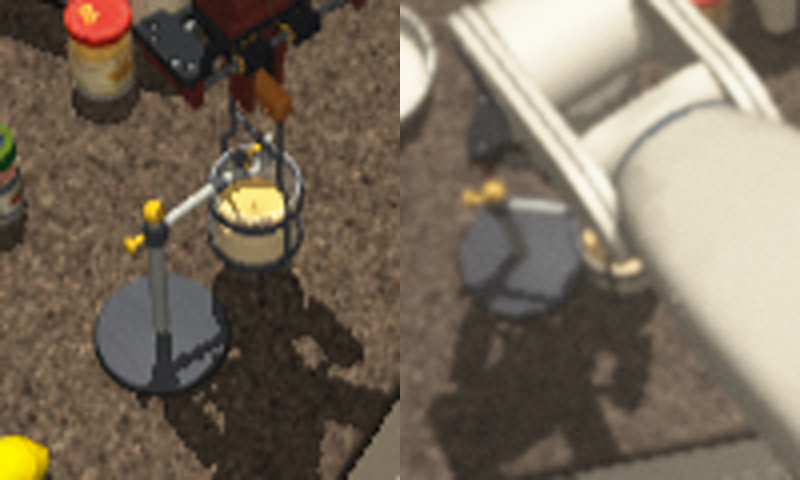

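The rod is centred between the knuckle and the nose in the wrist view (285 and 415, against the grip centre at 354). I'll press down slowly and watch the force.

Emit:
{"fn": "move_arm", "kwargs": {
  "deltas": [
    [255, 0, 0, 0.002, 0],
    [255, 0, 0, 0.005, 0],
    [255, 0, 0, 0.008, 0],
    [255, 0, 0, 0.009, 0],
    [255, 0, 0, 0.009, 0]
  ]
}}

```text
t: 11.05
ee_pos: [454.3, 214.1, 279.2]
orientation: [3.097, -0.527, -0.001]
ft_force: [-0.4, -0.1, -2.0]
width: 17.7
```

Emit:
{"fn": "move_arm", "kwargs": {
  "deltas": [
    [255, 0, 0, 0.001, 0],
    [255, 0, 0, 0.002, 0],
    [255, 0, 0, 0.002, 0]
  ]
}}

```text
t: 11.3
ee_pos: [454.5, 214.3, 277.5]
orientation: [3.097, -0.527, -0.0]
ft_force: [-0.6, -0.3, -2.6]
width: 18.0
```

Emit:
{"fn": "move_arm", "kwargs": {
  "deltas": [
    [255, 0, 0, 0.001, 0],
    [255, 0, 0, 0.002, 0],
    [255, 0, 0, 0.002, 0]
  ]
}}

```text
t: 11.55
ee_pos: [454.5, 214.2, 275.5]
orientation: [3.097, -0.527, -0.0]
ft_force: [-0.4, -0.6, -3.2]
width: 17.8
```

Emit:
{"fn": "move_arm", "kwargs": {
  "deltas": [
    [255, 0, 0, 0.001, 0],
    [255, 0, 0, 0.002, 0],
    [255, 0, 0, 0.002, 0]
  ]
}}

```text
t: 11.8
ee_pos: [454.5, 214.2, 273.4]
orientation: [3.097, -0.527, -0.001]
ft_force: [1.0, 0.4, -3.6]
width: 17.9
```

Emit:
{"fn": "move_arm", "kwargs": {
  "deltas": [
    [255, 0, 0, 0.001, 0],
    [255, 0, 0, 0.001, 0],
    [255, 0, 0, 0.001, 0]
  ]
}}

```text
t: 12.05
ee_pos: [454.6, 214.3, 272.6]
orientation: [3.097, -0.527, -0.0]
ft_force: [0.1, 0.1, -2.5]
width: 17.5
```

Emit:
{"fn": "move_arm", "kwargs": {
  "deltas": [
    [255, 0, 0, 0.001, 0],
    [255, 0, 0, 0.001, 0],
    [255, 0, 0, 0.001, 0]
  ]
}}

```text
t: 12.3
ee_pos: [454.7, 214.3, 271.8]
orientation: [-3.097, 0.527, -0.0]
ft_force: [0.7, -0.2, -1.2]
width: 17.7
```

Emit:
{"fn": "move_arm", "kwargs": {
  "deltas": [
    [255, 0, 0, 0.001, 0],
    [255, 0, 0, 0.001, 0],
    [255, 0, 0, 0.001, 0]
  ]
}}

```text
t: 12.55
ee_pos: [454.8, 214.4, 271.2]
orientation: [-3.097, 0.527, -0.001]
ft_force: [-0.8, -2.2, 3.4]
width: 17.6
```

Emit:
{"fn": "move_arm", "kwargs": {
  "deltas": [
    [255, 0, 0, 0.0005, 0],
    [255, 0, 0, 0.001, 0],
    [255, 0, 0, 0.001, 0]
  ]
}}

```text
t: 12.8
ee_pos: [454.8, 214.3, 270.1]
orientation: [-3.097, 0.527, -0.001]
ft_force: [-0.9, -0.3, 4.7]
width: 17.9
```

Emit:
{"fn": "move_arm", "kwargs": {
  "deltas": [
    [255, 0, 0, 0.0005, 0],
    [255, 0, 0, 0.001, 0],
    [255, 0, 0, 0.001, 0]
  ]
}}

```text
t: 13.05
ee_pos: [454.8, 214.3, 269.1]
orientation: [-3.097, 0.527, -0.001]
ft_force: [-0.6, -0.6, 5.4]
width: 17.6
```

Emit:
{"fn": "move_arm", "kwargs": {
  "deltas": [
    [255, 0, 0, 0.0005, 0],
    [255, 0, 0, 0.001, 0],
    [255, 0, 0, 0.001, 0]
  ]
}}

```text
t: 13.3
ee_pos: [454.8, 214.3, 268.2]
orientation: [-3.097, 0.527, -0.001]
ft_force: [-2.4, -0.3, 4.9]
width: 17.8
```

Force has levelled off at about 8 N over the lantern's weight, so the gate is opening. I'll keep going down.

Emit:
{"fn": "move_arm", "kwargs": {
  "deltas": [
    [255, 0, 0, 0.001, 0],
    [255, 0, 0, 0.002, 0],
    [255, 0, 0, 0.003, 0],
    [255, 0, 0, 0.003, 0]
  ]
}}

```text
t: 13.63
ee_pos: [454.9, 214.5, 265.3]
orientation: [-3.096, 0.527, -0.001]
ft_force: [-1.5, 0.1, 6.1]
width: 17.4
```

Emit:
{"fn": "move_arm", "kwargs": {
  "deltas": [
    [255, 0, 0, 0.001, 0],
    [255, 0, 0, 0.002, 0],
    [255, 0, 0, 0.003, 0],
    [255, 0, 0, 0.003, 0]
  ]
}}

```text
t: 13.97
ee_pos: [455.3, 214.8, 262.7]
orientation: [-3.096, 0.527, -0.003]
ft_force: [-1.1, -1.0, 9.2]
width: 18.0
```

Emit:
{"fn": "move_arm", "kwargs": {
  "deltas": [
    [255, 0, 0, 0.001, 0],
    [255, 0, 0, 0.002, 0],
    [255, 0, 0, 0.002, 0]
  ]
}}

```text
t: 14.22
ee_pos: [455.5, 214.5, 260.8]
orientation: [-3.096, 0.527, -0.004]
ft_force: [-0.1, -1.6, 9.0]
width: 18.4
```

Emit:
{"fn": "move_arm", "kwargs": {
  "deltas": [
    [255, 0, 0, 0.001, 0],
    [255, 0, 0, 0.002, 0],
    [255, 0, 0, 0.002, 0]
  ]
}}

```text
t: 14.47
ee_pos: [455.4, 214.2, 258.6]
orientation: [-3.097, 0.527, -0.003]
ft_force: [-0.8, -3.1, 6.7]
width: 17.4
```

Emit:
{"fn": "move_arm", "kwargs": {
  "deltas": [
    [255, 0, 0, 0.001, 0],
    [255, 0, 0, 0.002, 0],
    [255, 0, 0, 0.002, 0]
  ]
}}

```text
t: 14.72
ee_pos: [455.1, 213.9, 256.3]
orientation: [3.097, -0.527, 0.002]
ft_force: [-0.3, -3.4, 6.3]
width: 17.8
```

Emit:
{"fn": "move_arm", "kwargs": {
  "deltas": [
    [255, 0, 0, 0.001, 0],
    [255, 0, 0, 0.002, 0],
    [255, 0, 0, 0.002, 0]
  ]
}}

```text
t: 14.97
ee_pos: [454.9, 213.7, 254.1]
orientation: [3.096, -0.526, 0.001]
ft_force: [-0.6, -4.3, 4.9]
width: 17.6
```

Emit:
{"fn": "move_arm", "kwargs": {
  "deltas": [
    [255, 0, 0, 0.001, 0],
    [255, 0, 0, 0.002, 0],
    [255, 0, 0, 0.002, 0]
  ]
}}

```text
t: 15.22
ee_pos: [454.4, 213.2, 251.6]
orientation: [3.095, -0.526, -0.0]
ft_force: [-1.0, -6.2, 1.4]
width: 17.8
```

Emit:
{"fn": "move_arm", "kwargs": {
  "deltas": [
    [255, 0, 0, 0.001, 0],
    [255, 0, 0, 0.0015, 0],
    [255, 0, 0, 0.0015, 0]
  ]
}}

```text
t: 15.47
ee_pos: [454.0, 213.8, 249.4]
orientation: [3.096, -0.527, -0.002]
ft_force: [-0.9, -0.2, -2.2]
width: 17.5
```

Emit:
{"fn": "move_arm", "kwargs": {
  "deltas": [
    [255, 0, 0, 0.001, 0],
    [255, 0, 0, 0.0015, 0],
    [255, 0, 0, 0.0015, 0]
  ]
}}

```text
t: 15.72
ee_pos: [454.5, 214.4, 248.4]
orientation: [-3.097, 0.527, 0.0]
ft_force: [-1.0, 0.3, -3.1]
width: 17.9
```

Emit:
{"fn": "move_arm", "kwargs": {
  "deltas": [
    [255, 0, 0, 0.001, 0],
    [255, 0, 0, 0.001, 0],
    [255, 0, 0, 0.001, 0]
  ]
}}

```text
t: 15.97
ee_pos: [454.6, 214.3, 247.6]
orientation: [-3.097, 0.527, 0.0]
ft_force: [0.3, 0.0, -2.3]
width: 17.9
```

The force dropped back to the lantern's weight alone, so the gate seems to have snapped. I'll check it visually.

```bash
python3 - <<'E'
from h import *
o=get_obs();print(o["t"],o["ee_pos"],yaw()[0],o["ft_force"],o["width"])
im=get_image("wrist");img=get_image("scene")
cv2.imwrite("pics/s7.png",np.hstack([cv2.resize(im[150:270,260:360],None,fx=4,fy=4,interpolation=2),cv2.resize(img[215:275,285:335],None,fx=8,fy=8,interpolation=2)]))
E
```

```text
15.9667 [454.59761844 214.33472121 247.62082611] -19.317715282057968 [ 0.27075863  0.01854002 -2.32286841] 17.862790865018262
```

View pics/s7.png

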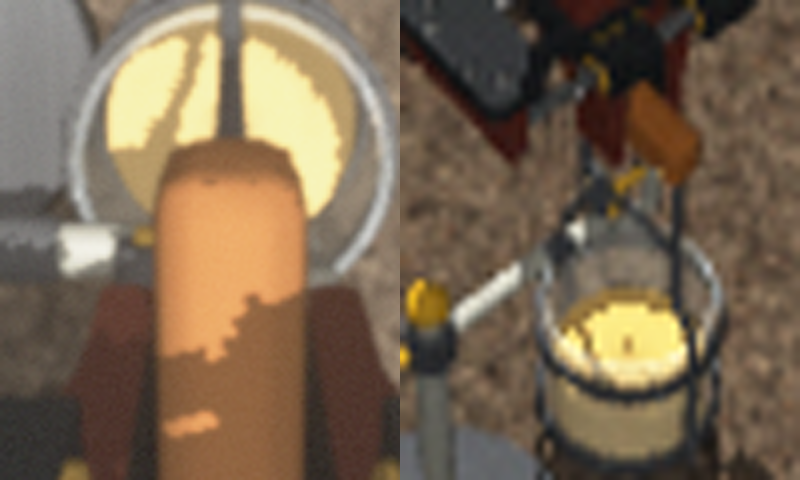

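The gate appears shut: the gold bar is level at zoom (630,180). I'll raise the lantern to meet its underside.

Emit:
{"fn": "move_arm", "kwargs": {
  "deltas": [
    [255, 0, 0, -0.002, 0],
    [255, 0, 0, -0.005, 0],
    [255, 0, 0, -0.008, 0],
    [255, 0, 0, -0.009, 0],
    [255, 0, 0, -0.009, 0]
  ]
}}

```text
t: 16.48
ee_pos: [454.9, 214.4, 257.2]
orientation: [-3.096, 0.527, -0.001]
ft_force: [-0.6, -0.1, -2.6]
width: 18.1
```

Emit:
{"fn": "move_arm", "kwargs": {
  "deltas": [
    [255, 0, 0, -0.001, 0],
    [255, 0, 0, -0.001, 0],
    [255, 0, 0, -0.001, 0]
  ]
}}

```text
t: 16.73
ee_pos: [454.6, 214.3, 257.7]
orientation: [3.097, -0.527, -0.0]
ft_force: [-0.2, 0.1, -2.9]
width: 18.0
```

Emit:
{"fn": "move_arm", "kwargs": {
  "deltas": [
    [255, 0, 0, -0.001, 0],
    [255, 0, 0, -0.001, 0],
    [255, 0, 0, -0.001, 0]
  ]
}}

```text
t: 16.98
ee_pos: [454.6, 214.3, 258.7]
orientation: [3.097, -0.527, 0.0]
ft_force: [-0.2, -0.0, -2.9]
width: 17.8
```

Emit:
{"fn": "move_arm", "kwargs": {
  "deltas": [
    [255, 0, 0, -0.001, 0],
    [255, 0, 0, -0.001, 0],
    [255, 0, 0, -0.001, 0]
  ]
}}

```text
t: 17.23
ee_pos: [454.7, 214.3, 259.7]
orientation: [-3.097, 0.527, -0.0]
ft_force: [0.1, -0.1, -3.0]
width: 17.9
```

Emit:
{"fn": "move_arm", "kwargs": {
  "deltas": [
    [255, 0, 0, -0.0007, 0],
    [255, 0, 0, -0.0007, 0],
    [255, 0, 0, -0.0007, 0]
  ]
}}

```text
t: 17.48
ee_pos: [454.6, 214.3, 260.4]
orientation: [-3.097, 0.527, -0.0]
ft_force: [0.8, -0.5, -1.7]
width: 17.9
```

Emit:
{"fn": "move_arm", "kwargs": {
  "deltas": [
    [255, 0, 0, -0.0005, 0],
    [255, 0, 0, -0.0005, 0],
    [255, 0, 0, -0.0005, 0]
  ]
}}

```text
t: 17.73
ee_pos: [454.6, 214.3, 260.9]
orientation: [-3.097, 0.527, -0.0]
ft_force: [-0.6, -0.3, -1.9]
width: 18.1
```

Emit:
{"fn": "move_arm", "kwargs": {
  "deltas": [
    [255, 0, 0, -0.0005, 0],
    [255, 0, 0, -0.0005, 0],
    [255, 0, 0, -0.0005, 0]
  ]
}}

```text
t: 17.98
ee_pos: [454.6, 214.3, 261.4]
orientation: [-3.097, 0.527, -0.0]
ft_force: [0.6, 0.4, -2.6]
width: 18.0
```

Emit:
{"fn": "move_arm", "kwargs": {
  "deltas": [
    [255, 0, 0, -0.0005, 0],
    [255, 0, 0, -0.0005, 0],
    [255, 0, 0, -0.0005, 0]
  ]
}}

```text
t: 18.23
ee_pos: [454.6, 214.3, 261.9]
orientation: [-3.097, 0.527, -0.0]
ft_force: [0.5, 0.2, -2.6]
width: 17.7
```

Emit:
{"fn": "move_arm", "kwargs": {
  "deltas": [
    [255, 0, 0, -0.0005, 0],
    [255, 0, 0, -0.0005, 0],
    [255, 0, 0, -0.0005, 0]
  ]
}}

```text
t: 18.48
ee_pos: [454.5, 214.3, 262.3]
orientation: [3.097, -0.527, -0.0]
ft_force: [0.3, 0.6, -4.3]
width: 17.7
```

Contact at about 262 mm, just where the press said it should be. I'll tighten the pull in small steps.

Emit:
{"fn": "move_arm", "kwargs": {
  "deltas": [
    [255, 0, 0, -0.0005, 0],
    [255, 0, 0, -0.0005, 0],
    [255, 0, 0, -0.0005, 0]
  ]
}}

```text
t: 18.73
ee_pos: [454.5, 214.3, 262.6]
orientation: [3.097, -0.527, -0.001]
ft_force: [1.5, 1.4, -6.7]
width: 17.6
```

Emit:
{"fn": "move_arm", "kwargs": {
  "deltas": [
    [255, 0, 0, -0.0003, 0],
    [255, 0, 0, -0.0003, 0],
    [255, 0, 0, -0.0003, 0]
  ]
}}

```text
t: 18.98
ee_pos: [454.5, 214.2, 262.8]
orientation: [3.097, -0.527, -0.001]
ft_force: [2.0, -0.1, -9.3]
width: 18.0
```

Emit:
{"fn": "move_arm", "kwargs": {
  "deltas": [
    [255, 0, 0, -0.0002, 0],
    [255, 0, 0, -0.0002, 0],
    [255, 0, 0, -0.0002, 0],
    [255, 0, 0, -0.0002, 0],
    [255, 0, 0, -0.0002, 0]
  ]
}}

```text
t: 19.4
ee_pos: [454.4, 214.2, 263.1]
orientation: [3.097, -0.527, -0.001]
ft_force: [1.9, 1.5, -14.2]
width: 17.9
```

Emit:
{"fn": "move_arm", "kwargs": {
  "deltas": [
    [255, 0, 0, 0, 0],
    [255, 0, 0, 0, 0],
    [255, 0, 0, 0, 0],
    [255, 0, 0, 0, 0],
    [255, 0, 0, 0, 0]
  ]
}}

```text
t: 19.82
ee_pos: [454.4, 214.2, 263.2]
orientation: [3.097, -0.527, -0.001]
ft_force: [1.7, 1.3, -15.7]
width: 17.8
```

```bash
python3 - <<'E'
from h import *
img=get_image("scene");o=get_obs();print(o["t"],o["ee_pos"],o["ft_force"])
cv2.imwrite("pics/s8.png",cv2.resize(img[215:275,285:335],None,fx=10,fy=10,interpolation=2))
E
```

```text
19.8667 [454.4153555  214.20355193 263.16886506] [  1.23744177   1.06547779 -16.01724927]
```

View pics/s8.png

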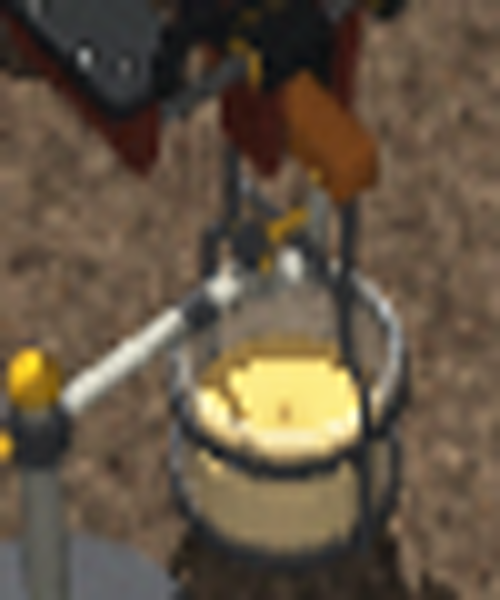

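Held for more than 0.5 s at 7 to 13 N of pull, and the gate stayed shut. I'll ease off, hold briefly, then lower.

Emit:
{"fn": "move_arm", "kwargs": {
  "deltas": [
    [255, 0, 0, 0.0003, 0],
    [255, 0, 0, 0.0005, 0],
    [255, 0, 0, 0.0005, 0],
    [255, 0, 0, 0.0005, 0],
    [255, 0, 0, 0.0005, 0]
  ]
}}

```text
t: 20.28
ee_pos: [454.6, 214.2, 263.0]
orientation: [3.097, -0.527, -0.0]
ft_force: [0.4, -0.1, -12.1]
width: 17.7
```

Emit:
{"fn": "move_arm", "kwargs": {
  "deltas": [
    [255, 0, 0, 0.001, 0],
    [255, 0, 0, 0.003, 0],
    [255, 0, 0, 0.006, 0],
    [255, 0, 0, 0.009, 0],
    [255, 0, 0, 0.012, 0]
  ]
}}

```text
t: 20.7
ee_pos: [455.0, 214.5, 251.1]
orientation: [-3.096, 0.527, -0.002]
ft_force: [0.3, 0.3, -3.2]
width: 17.7
```

Emit:
{"fn": "move_arm", "kwargs": {
  "deltas": [
    [255, 0, 0, 0.001, 0],
    [255, 0, 0, 0.003, 0],
    [255, 0, 0, 0.005, 0],
    [255, 0, 0, 0.006, 0],
    [255, 0, 0, 0.006, 0]
  ]
}}

```text
t: 21.12
ee_pos: [454.5, 214.2, 244.6]
orientation: [3.097, -0.527, -0.001]
ft_force: [0.1, 0.0, -2.6]
width: 17.8
```

Emit:
{"fn": "move_arm", "kwargs": {
  "deltas": [
    [255, 0, 0, 0.001, 0],
    [255, 0, 0, 0.001, 0],
    [255, 0, 0, 0.001, 0]
  ]
}}

```text
t: 21.37
ee_pos: [454.6, 214.3, 243.9]
orientation: [-3.097, 0.527, -0.0]
ft_force: [0.3, 0.1, -2.4]
width: 17.6
```

Emit:
{"fn": "move_arm", "kwargs": {
  "deltas": [
    [255, 0, 0, 0.0007, 0],
    [255, 0, 0, 0.0007, 0],
    [255, 0, 0, 0.0007, 0]
  ]
}}

```text
t: 21.62
ee_pos: [454.6, 214.3, 243.2]
orientation: [3.097, -0.527, -0.0]
ft_force: [0.5, -0.8, -2.0]
width: 17.5
```

Emit:
{"fn": "move_arm", "kwargs": {
  "deltas": [
    [255, 0, 0, 0.0005, 0],
    [255, 0, 0, 0.0005, 0],
    [255, 0, 0, 0.0005, 0]
  ]
}}

```text
t: 21.87
ee_pos: [454.6, 214.3, 242.6]
orientation: [3.097, -0.527, -0.0]
ft_force: [0.2, -0.6, -2.0]
width: 18.0
```

Emit:
{"fn": "move_arm", "kwargs": {
  "deltas": [
    [255, 0, 0, 0.0005, 0],
    [255, 0, 0, 0.0005, 0],
    [255, 0, 0, 0.0005, 0]
  ]
}}

```text
t: 22.12
ee_pos: [454.6, 214.3, 242.1]
orientation: [3.097, -0.527, -0.0]
ft_force: [1.0, 0.3, -2.5]
width: 18.1
```

Emit:
{"fn": "move_arm", "kwargs": {
  "deltas": [
    [255, 0, 0, 0.0004, 0],
    [255, 0, 0, 0.0004, 0],
    [255, 0, 0, 0.0004, 0]
  ]
}}

```text
t: 22.37
ee_pos: [454.6, 214.3, 241.8]
orientation: [-3.097, 0.527, -0.0]
ft_force: [-0.2, -0.5, -1.6]
width: 18.0
```

Emit:
{"fn": "move_arm", "kwargs": {
  "deltas": [
    [255, 0, 0, 0.0004, 0],
    [255, 0, 0, 0.0004, 0],
    [255, 0, 0, 0.0004, 0]
  ]
}}

```text
t: 22.62
ee_pos: [454.7, 214.3, 241.5]
orientation: [-3.097, 0.527, -0.0]
ft_force: [-0.4, -0.9, 0.3]
width: 18.0
```

The hook now carries the weight. I'll release.

Emit:
{"fn": "move_arm", "kwargs": {
  "deltas": [
    [200, 0, 0, 0, 0],
    [180, 0, 0, 0, 0],
    [150, 0, 0, 0, 0],
    [120, 0, 0, 0, 0],
    [100, 0, 0, 0, 0]
  ]
}}

```text
t: 23.03
ee_pos: [454.7, 214.3, 241.4]
orientation: [-3.097, 0.527, -0.0]
ft_force: [0.1, 0.5, -0.1]
width: 42.2
```

Emit:
{"fn": "move_arm", "kwargs": {
  "deltas": [
    [60, 0, 0, 0, 0],
    [60, 0, 0, 0, 0],
    [60, 0, 0, 0, 0],
    [60, 0, 0, 0, 0],
    [60, 0, 0, 0, 0]
  ]
}}

```text
t: 23.45
ee_pos: [454.6, 214.3, 241.4]
orientation: [-3.097, 0.527, -0.0]
ft_force: [-0.4, -0.6, 0.1]
width: 67.1
```

```bash
python3 - <<'E'
from h import *
o=get_obs();print(o["t"],o["ee_pos"],yaw()[0],o["ft_force"],o["width"])
im=get_image("wrist");img=get_image("scene")
cv2.imwrite("pics/s9.png",np.hstack([cv2.resize(im[130:330,220:420],None,fx=2.4,fy=2.4,interpolation=2),cv2.resize(img[215:275,285:325],(320,480),interpolation=2)]))
E
```

```text
23.45 [454.60829725 214.28665408 241.38166345] -19.323404882363175 [-0.42509579 -0.64630137  0.07739058] 67.12792648697538
```

View pics/s9.png

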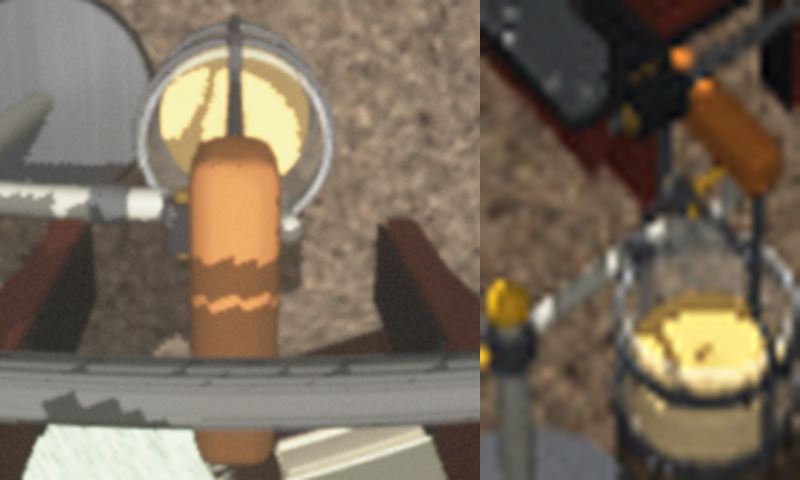

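The lantern hangs and both fingers are clear of the grip (gap 67 mm; grip at 190 to 280, fingers outside 95 and 375). I'll raise the arm straight up.

Emit:
{"fn": "move_arm", "kwargs": {
  "deltas": [
    [20, 0, 0, -0.01, 0],
    [20, 0, 0, -0.025, 0],
    [20, 0, 0, -0.045, 0],
    [20, 0, 0, -0.07, 0],
    [20, 0, 0, -0.1, 0]
  ]
}}

```text
t: 23.97
ee_pos: [453.8, 214.0, 342.1]
orientation: [3.096, -0.527, -0.003]
ft_force: [-0.3, 0.1, -0.6]
width: 81.0
```

Emit:
{"fn": "move_arm", "kwargs": {
  "deltas": [
    [0, 0, 0, -0.015, 0],
    [0, 0, 0, -0.02, 0],
    [0, 0, 0, -0.02, 0],
    [0, 0, 0, -0.02, 0],
    [0, 0, 0, -0.02, 0]
  ]
}}

```text
t: 24.38
ee_pos: [453.9, 214.0, 360.0]
orientation: [3.096, -0.527, -0.003]
ft_force: [-0.1, 0.2, -0.3]
width: 87.6
```

Emit:
{"fn": "move_arm", "kwargs": {
  "deltas": [
    [0, 0, 0, 0, 0],
    [0, 0, 0, 0, 0],
    [0, 0, 0, 0, 0],
    [0, 0, 0, 0, 0],
    [0, 0, 0, 0, 0]
  ]
}}

```text
t: 24.8
ee_pos: [454.6, 214.3, 361.1]
orientation: [3.097, -0.527, -0.001]
ft_force: [-0.3, 0.2, -0.3]
width: 87.8
```

```bash
python3 - <<'E'
from h import *
o=get_obs();print(o["t"],o["ee_pos"],o["ft_force"],o["width"])
P=pose();im=get_image("wrist");img=get_image("scene")
print([(n,[(round(r["conf"],2),np.round(r["location"],1)) for r in place_of(c,n)]) for n in("lantern_rod","lantern_grip","lantern") for c in("wrist","scene")])
im2=get_image("wrist");a=cv2.cvtColor(cv2.absdiff(im,im2),6)[:230];print("diff",a.mean(),a.max(),get_obs()["t"])
cv2.imwrite("pics/s10.png",np.hstack([cv2.resize(im[90:250,220:400],(480,427),interpolation=2),cv2.resize(img[215:295,270:330],(320,427),interpolation=2)]))
E
```

```text
24.8 [454.55650549 214.25329222 361.12056871] [-0.33624952  0.19838328 -0.30919297] 87.77294508507664
[('lantern_rod', [(0.73, array([453. , 213.1, 175.4])), (0.67, array([ 599.9, -458.2,   -1.5])), (0.49, array([ 6.975e+02,  1.065e+02, -1.000e-01]))]), ('lantern_rod', [(0.86, array([454.4, 213.7, 173.9])), (0.2, array([694.5, 103. ,  -2.4]))]), ('lantern_grip', [(0.58, array([449.6, 217.4, 248.6]))]), ('lantern_grip', [(0.64, array([454.2, 216.7, 246.9]))]), ('lantern', [(0.78, array([455.6, 216.5,  13.2]))]), ('lantern', [(0.74, array([456.3, 212.1,  13.8]))])]
diff 2.1114334239130437 54 25.25
```

View pics/s10.png

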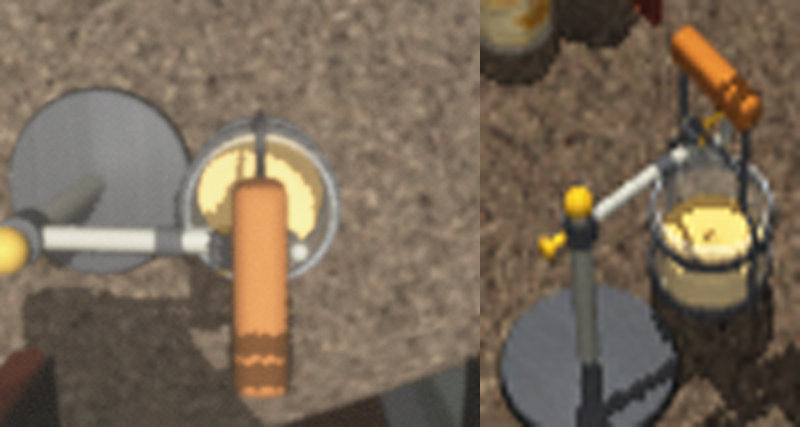

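The lantern hangs upright, with the rod at about (454,213,174) and the gate level. I'll allow a moment more to settle, then hand in.

Emit:
{"fn": "move_arm", "kwargs": {
  "deltas": [
    [0, 0, 0, 0, 0],
    [0, 0, 0, 0, 0],
    [0, 0, 0, 0, 0],
    [0, 0, 0, 0, 0],
    [0, 0, 0, 0, 0]
  ]
}}

```text
t: 25.67
ee_pos: [454.6, 214.3, 361.4]
orientation: [-3.097, 0.527, -0.0]
ft_force: [-0.6, 0.0, 0.8]
width: 88.0
```

Emit:
{"fn": "move_arm", "kwargs": {
  "deltas": [
    [0, 0, 0, 0, 0],
    [0, 0, 0, 0, 0],
    [0, 0, 0, 0, 0],
    [0, 0, 0, 0, 0],
    [0, 0, 0, 0, 0]
  ]
}}

```text
t: 26.08
ee_pos: [454.6, 214.3, 361.4]
orientation: [-3.097, 0.527, -0.0]
ft_force: [0.6, 0.3, -0.2]
width: 88.0
```

```bash
python3 - <<'E'
from h import *
a=get_image("wrist");b=get_image("wrist");d=cv2.cvtColor(cv2.absdiff(a,b),6)[100:230,250:370];print(d.mean(),d.max(),get_obs()["t"])
print(close_job())
E
```

```text
1.6691666666666667 22 26.1833
the job is handed in; nothing more can be done
None
```

I hung the lantern on the steel stand and handed the job in at about 26 s of the 72 s allowed. No verdict is reported, so this rests on my own readings.

- **Snap:** I pressed the rod down through the gate with at most about 12 N beyond the lantern's weight. The force then dropped back to the weight alone, which marked the snap. The hook sits about 3 mm lower than told.
- **Tug:** I pulled up against the shut gate at roughly 7 to 13 N for more than half a second, a little more than the 8 N you suggested. The gate stayed shut.
- **Hanging:** I lowered the lantern until the hook carried its weight, let go, and raised the arm clear.

**Last checks:**
- The rod is at about (454, 213, 174) mm, around 2 mm below the nominal seat height.
- The lantern looks upright and at rest, the gate looks shut, and the wrist force is about zero.
- One network reading put the grip about 5 mm off in x and 4 mm in y. The other readings and the picture did not bear that out.
- I did not re-measure the bystanders at the end, but nothing suggested contact with them.

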